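# Lock the service hatch with its quarter-turn wing knob

## Robot

A 6-joint arm with a two-finger parallel gripper is mounted at the origin on a cart in front of the work surface, level with it; the furniture and walls round the work are solid. World frame = base frame: x ahead of the robot, y to its left, z up, the work surface at z = 0. Lengths are in m, angles in rad, forces in N, time in s.
With the tool pointing down it reaches from about 0.3 to 1 m from the base axis. Payload 5.1 kg.
Tool frame: the origin (TCP) lies between the finger pads, 19 mm behind the fingertips; this is the grasp point; z points along the fingers, y is the line along which they close (so a half turn about z gives the same grasp; the last joint's range is limited). The gripper opens to 95 mm and grips with 3 to 60 N. Pads are 20 mm wide; open, the fingers measure 119 mm over their backs; the gripper's body (75 mm by 180 mm) begins 59 mm behind the grasp point.
Start: joints at [-1.202, 0.124, 1.65, -0, 1.367, -0.083], TCP at [0.284, -0.585, 0.233] pointing down, gripper open.
Joint ranges: [-2.61, 2.61], [-1.02, 2.33], [0.03, 2.71], [-1.35, 4.49], [0.32, 2.68], [-2.91, 2.91]. Speed limits (rad/s): [2.57, 2.57, 3.14, 3.14, 3.14, 3.14].

## Interface

Orientations are given as [roll, pitch, yaw] about the fixed x, y, z axes, in that order (R = Rz(yaw) Ry(pitch) Rx(roll)).
In Python, from rig import readout, vision, robot gives the robot as it stands. The module is installed in compiled form; this text tells all that it offers.
- The arm moves only by the tool jog_arm, never from a script. Its argument "plan" is a list of rows, each a list of 7 numbers: the shift along the tool's x, y, z in units of 60 mm (1.0 is 60 mm), then the turn, a rotation vector about the tool's x, y, z in units of 6 degrees (1.0 is 6 degrees), then the closure, from -1 (fully open) to 1 (shut). A call has 1 to 5 rows; each row shifts and turns the commanded pose from where the row before left it, along the tool's axes as they then stand; what a row does not reach is not made up. A row lasts 1/8 s, in which the tool goes at most 62.5 mm and 10.7 degrees, less where a joint would pass 70% of its speed; a pose out of reach is approached as far as the arm can. A call is refused whole if a number of a shift passes 1 or a number of a turn 1, either way. A call with a gripper value outside its range is refused whole. The fingers move at their own pace and stop on an object; "force" is the grip in N (left out, the last holds). Time passes only in rows, so rows that do not move let the fingers close. It gives the time, the measured TCP pose, the force, the opening and the grip force at its end, in the units of the state.
- readout.read_state(): the state, without advancing time (a new reading comes with each control period).
- vision.get_image(name): name is "scene" or "side" or "wrist"; returns a dict with "color" (384x512x3 uint8, red, green, blue), "vfov" (degrees; the focal length in pixels is half the picture's height over the tangent of half this angle, whatever the lens; pixels are square), "cx", "cy" (the principal point, pixels), "extrinsics" (4x4, takes a point from camera to world coordinates); the wrist camera has in their place "mount" (4x4, takes a point from camera to tool coordinates, whose origin is the TCP and whose axes are the flange's). Camera axes: x right, y down, z forward; pixel columns grow to the right and rows downward; lengths in m; the calibration is good to about 2 mm. A picture is of the moment at which its call begins: read the wrist's pose just before it. There is no depth.
- robot.job_done(): hands the job in; it is judged then, once.
Trained networks look in a picture, given as the dict that the camera call returned (one of the last four; its "shot" number tells which), for a name from the list of things; names that differ only in an ending like _2 or _b are one class to them, and where a whole thing is asked for, a point or a joint stands for the part that bears it (a point fixed in the world has none). Each returns a list of dicts, best first, with "confidence" (0 to 1); they miss things now and then, are a little off and sometimes report something else, mostly with a low value. They report only what shows in the picture. A call takes as long as a camera call. They do not tell look-alikes from the thing itself.
- vision.regions_of(picture, thing): "mask" (384x512 bool, what is visible of it) and "location" ([row, column] in pixels, amid what is visible of it).
The state is a dict: "time": time; "q": joint angles; "joint_vel": joint speeds; "tau": joint torques, N m; "position": TCP position; "tcp_rot": TCP orientation; "ft_force": force on the tool from outside, world axes, zero at the start; "wrist_torque": the same for the moment, N m; "gripper_width": finger opening in m; "gripper_force": force on a finger pad.
Only numpy, scipy, OpenCV 4.12 (cv2) and the standard library are available. Lean on these libraries where they do the work, as an engineer would, in place of code of your own. Each camera call takes 0.05 s, during which the arm holds its last target. There are 200 camera calls.

## Task

Fasten the service hatch on top of the low grey bench instrument. Take the loose black wing knob from its small stand, put its foot down through the slot in the hatch's empty opening, press it gently down against the spring and turn it a quarter turn clockwise (seen from above) until it springs up into its locked detent, wing across the slot, then let go of it. Never push the knob against the instrument with more than 25 N, and leave the vials, the timer and the tape where they are.

Things in the scene. Friction and masses are not known exactly. Their poses are not given: they have to be found in the camera images.
- knob: The loose fastener, upright in its stand. From below: steel foot bar 26 x 11 mm, 8 mm high; steel shaft 10 mm thick (8 to 34 mm up); black skirt 36 mm across (34 to 38 mm); black wing 46 mm long, 12 mm thick (38 to 68 mm). Origin: centre of the foot's underside. x runs along foot and wing, z up; half a turn makes no difference. About 90 g.
- wing (a point): Point on the knob's axis 60 mm above its origin: the TCP is here when the wing is gripped across its 12 mm thickness with the fingertips just above the skirt. Axes as the knob's: the wing runs along x.
- stand: The fixed grey plastic stand, 64 x 64 x 45 mm high, with a round hole 31 mm wide straight through, in which the knob hangs by its skirt, at any yaw within about 0.8 rad of the stand's. Origin: centre of the underside.
- unit: The fixed low grey instrument, 150 (x) x 170 (y) mm, hatch plate's top 60 mm above the origin. Origin: centre of the underside; x away from the robot at yaw 0. On the hatch 42 mm to +y is the empty opening; 42 mm to -y stands a second wing knob, fixed and already locked, wing along the unit's y, its top 105 mm above the origin.
- opening (a point): Centre of the empty 38 x 38 mm opening, level with the hatch's top; axes as the unit's. In it, straight below this point, lies a steel plate 5 mm thick with a slot along x, 28.8 x 13.8 mm with 2 mm chamfers, for the foot. The plate's top is 4 to 10 mm below the hatch's top, different at every start and not reported: it must be felt.
- spring (a point): Axis point 22 mm below the hatch's top, in the dark under the plate. A spring pad meets the foot's underside 11 mm below the plate's top and pushes back 1.5 N per mm. Pushed 5 mm (7.5 N) or more, the foot passes under two 3 mm ridges and can turn clockwise (from above) only; at 8 mm (12 N) comes a hard stop.
- detent (a point): Axis point 20 mm below the hatch's top. The turn ends at a stop just past 90 degrees (5 degrees of play). Let up there, the spring lifts the foot 3 mm into two notches and holds it: wing along the unit's y, foot's underside 13 mm below the plate's top, that is 17 to 23 mm below the hatch's top.
- vial_amber: Loose amber glass vial with black cap, 32 mm wide, 62 mm high; origin under its centre. Leave it alone.
- vial_white: Loose small vial with white cap, 30 mm wide, 68 mm high; origin under its centre. Leave it alone.
- lab_timer: Loose flat bench timer, 66 x 66 x 18 mm; origin under its centre. Leave it alone.
- tape: Loose roll of tape lying flat, 100 mm wide, 25 mm high; origin under its centre. Leave it alone.
Mind the look-alikes: they are no part of the job. What is shaped like the knob but pink is not meant.

How it is judged:
By the outcome, as a careful person would: the job done as asked, in the order asked, and still so for the second after the job is handed in, with the robot touching nothing.
It also fails if it takes over 72 s, if anything falls off the work surface, if the arm or the gripper's body presses on something with over 40 N, if the wrist force passes 120 N, or if a joint passes its speed limit or range.

## Working session

There is one attempt and no reset: what is moved stays moved. The work goes in short steps, Python scripts to look and compute and a tool call to move; the robot and the scene stay as the last step left them, time stands still between calls to the robot, and variables do not carry over. Pictures are saved under pics/ and viewed, at most 10 in all, crops included, and the job is handed in when it is done.

Besides the shell and the picture viewer there is one more tool, called after "Request:" by a JSON object that holds its "api" and its "payload", one argument or row to a line. jog_arm: Moves the arm, as the interface text tells. Its arguments: {"type":"object","properties":{"plan":{"type":"array","items":{"type":"array","items":{"type":"number"}}},"force":{"type":"number"}},"required":["plan"]}

```bash
mkdir -p pics; cat > h.py <<'E'
import numpy as np, cv2
from rig import readout, vision, robot
def K(p):
    h=p["color"].shape[0]; f=h/2/np.tan(np.radians(p["vfov"])/2)
    return np.array([[f,0,p["cx"]],[0,f,p["cy"]],[0,0,1]])
def T(p,s=None):
    if "extrinsics" in p: return np.array(p["extrinsics"])
    from scipy.spatial.transform import Rotation as R
    M=np.eye(4); M[:3,:3]=R.from_euler("xyz",s["tcp_rot"]).as_matrix(); M[:3,3]=s["position"]
    return M@np.array(p["mount"])
def ray(p,uv,s=None):
    M=T(p,s); d=M[:3,:3]@np.linalg.solve(K(p),[uv[0],uv[1],1.]); return M[:3,3],d
def atz(p,uv,z,s=None):
    o,d=ray(p,uv,s); return o+d*(z-o[2])/d[2]
def proj(p,X,s=None):
    M=np.linalg.inv(T(p,s)); c=(M[:3,:3]@np.atleast_2d(X).T+M[:3,3:])
    u=K(p)@c; return (u[:2]/u[2]).T
def save(img,name): cv2.imwrite("pics/"+name,cv2.cvtColor(img,cv2.COLOR_RGB2BGR))
E
python3 - <<'E'
from h import *
print(readout.read_state())
ims=[]
for n in ["scene","side"]:
    p=vision.get_image(n); ims.append(p["color"])
    print(n,p["vfov"],p["cx"],p["cy"],np.round(T(p),3).tolist())
    for t in ["knob","stand","unit"]:
        for r in vision.regions_of(p,t)[:4]: print(t,round(r["confidence"],2),np.round(r["location"]),r["mask"].sum())
save(cv2.resize(np.vstack(ims),None,fx=.78,fy=.78),"a.png")
E
```

```text
{'time': 0.0, 'q': array([-1.20161719e+00,  1.24536858e-01,  1.65166126e+00,  1.27552057e-05,
        1.36751429e+00, -8.26134914e-02]), 'joint_vel': array([ 0.0013161 , -0.00065927,  0.00159805,  0.00306212,  0.00113124,
       -0.00140914]), 'tau': array([ 5.12952884e-04, -4.17609465e+01, -3.59931636e+01,  7.75174750e-02,
        4.93131077e-02, -1.73708859e-04]), 'position': array([ 0.2835266, -0.5842324,  0.232174 ]), 'tcp_rot': array([-3.13948115e+00, -1.87366191e-04,  4.51789842e-01]), 'ft_force': array([-0.34614467,  0.71050643,  0.02846933]), 'wrist_torque': array([-0.00945698, -0.02660591, -0.03962611]), 'gripper_force': 0.0, 'gripper_width': 0.09500488052762042}
scene 56.79794847784209 246.48682710882585 193.28561568270163 [[-0.833, -0.378, 0.404, 0.166], [-0.553, 0.571, -0.607, 0.5], [-0.001, -0.729, -0.685, 0.69], [0.0, 0.0, 0.0, 1.0]]
knob 0.78 [162. 330.] 190
knob 0.62 [188. 307.] 249
stand 0.72 [176. 327.] 508
unit 0.57 [191. 226.] 3638
side 50.25020545616742 256.56583844268704 188.7672997003684 [[0.997, -0.042, 0.062, 0.481], [-0.074, -0.458, 0.886, -0.815], [-0.009, -0.888, -0.46, 0.475], [0.0, 0.0, 0.0, 1.0]]
knob 0.85 [241. 199.] 479
knob 0.64 [272. 185.] 346
stand 0.9 [297. 176.] 619
```

View pics/a.png

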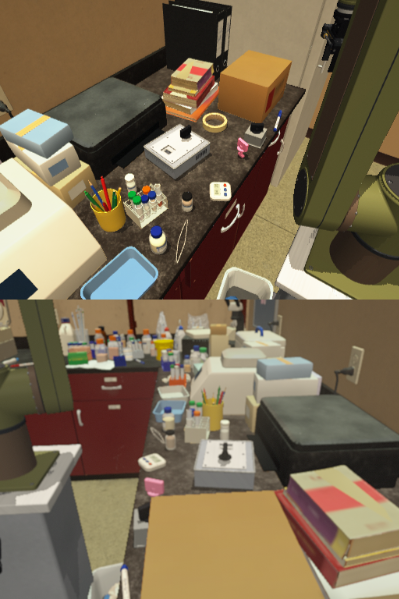

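Scene picture: the unit is at about (226,191) with its fixed knob at (237,168). The black knob in its grey stand is at (330,162), and a pink look-alike is at (307,188). In the side picture pink is at (197,239) and the stand is partly behind the cardboard box at (182,265). The one meant is black, in the stand at scene (330,162). I'll confirm it in a crop.

```bash
python3 - <<'E'
from h import *
p=vision.get_image("scene"); q=vision.get_image("side")
A=cv2.resize(p["color"][110:240,160:380],None,fx=3.6,fy=3.6,interpolation=cv2.INTER_CUBIC)[:,:790]
save(A[:,:],"b.png")
print("stand top approx",atz(p,(330,172),.045),"pink",atz(p,(307,188),.03),"unit",atz(p,(226,191),.06))
for n,P,uv in [("side",q,(182,260)),("side pink",q,(197,240))]: print(n,atz(P,uv,.055))
for t in ["vial_amber","vial_white","lab_timer","tape"]:
  for r in vision.regions_of(p,t)[:2]: print(t,round(r["confidence"],2),atz(p,r["location"][::-1],.02).round(3))
E
```

```text
stand top approx [ 0.39787153 -0.27547987  0.045     ] pink [ 0.42789041 -0.1947388   0.03      ] unit [ 0.58689469 -0.03614902  0.06      ]
side [ 0.39395055 -0.25316984  0.055     ]
side pink [ 0.41578543 -0.19620098  0.055     ]
vial_amber 0.69 [0.451 0.098 0.02 ]
vial_white 0.62 [0.654 0.132 0.02 ]
lab_timer 0.83 [0.391 0.005 0.02 ]
tape 0.8 [ 0.572 -0.26   0.02 ]
```

View pics/b.png

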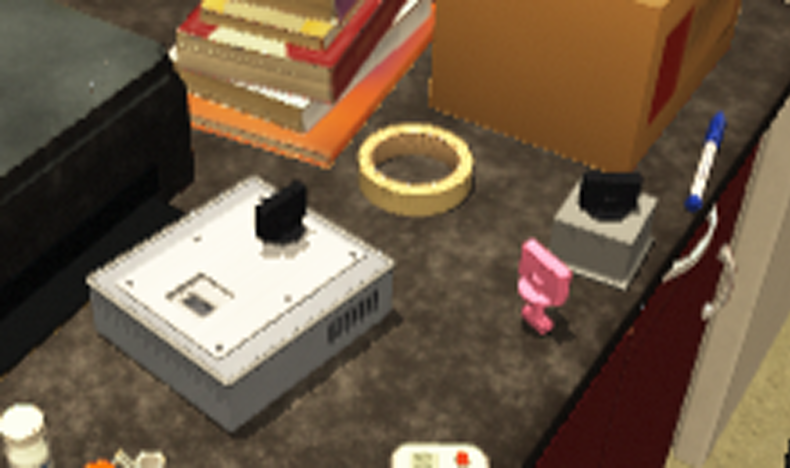

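The crop confirms it: the black wing knob sits in the grey stand at scene (330,163), the pink one stands free at (311,190), and the empty opening is at (215,192). Next I'll check how the box limits the approach.

```bash
python3 - <<'E'
from h import *
p=vision.get_image("scene"); q=vision.get_image("side")
print("box base L",atz(p,(279,139),0),"near",atz(p,(336,158),0))
b=atz(p,(336,158),0)
for z in [.05,.1,.15,.2,.25]: print(z,proj(p,b+[0,0,z]), proj(q,b+[0,0,z]))
for uv in [(181,640-384),(181,256)]: pass
print("box top side corners at z .15:",[atz(q,uv,.15).round(3) for uv in [(215,248),(352,248)]])
save(cv2.resize(np.hstack([p["color"][60:190,250:400],q["color"][190:320,150:300]]),None,fx=2.6,fy=2.6,interpolation=cv2.INTER_CUBIC),"c.png")
E
```

```text
box base L [ 0.6295711  -0.39603239  0.        ] near [ 0.42658701 -0.40428276  0.        ]
0.05 [[338.78616267 145.04060387]] [[196.85222234 329.85918053]]
0.1 [[341.75275959 131.24194631]] [[193.94695656 301.81558933]]
0.15 [[344.9179049  116.51977217]] [[190.7796998  271.24308392]]
0.2 [[348.30222142 100.7781578 ]] [[187.31333999 237.7834335 ]]
0.25 [[351.92929041  83.90741857]] [[183.50340826 201.00739442]]
box top side corners at z .15: [array([ 0.456, -0.357,  0.15 ]), array([ 0.64 , -0.373,  0.15 ])]
```

View pics/c.png

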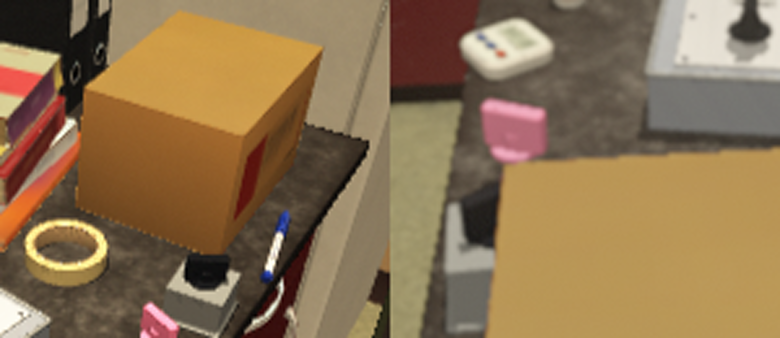

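Request:
{"api": "jog_arm", "payload": {
  "plan": [
    [0.68, -0.76, -0.1, 0, 0, 0, -1],
    [0.68, -0.76, -0.1, 0, 0, 0, -1],
    [0.68, -0.76, -0.1, 0, 0, 0, -1],
    [0.68, -0.76, -0.1, 0, 0, 0, -1],
    [0.68, -0.76, -0.1, 0, 0, 0, -1]
  ]
}}

```text
time: 1.42
position: [0.3679, -0.2888, 0.2639]
tcp_rot: [3.141, -0.001, 0.451]
ft_force: [0.8, 0.8, 1.2]
gripper_width: 0.095
gripper_force: 0.0
```

```bash
python3 - <<'E'
from h import *
s=readout.read_state(); print(s["position"],s["tcp_rot"])
p=vision.get_image("wrist"); print(np.round(p["mount"],4).tolist(),p["vfov"],p["cx"],p["cy"])
for t in ["knob","stand","unit"]:
    for r in vision.regions_of(p,t)[:3]:
        (c,sz,a)=cv2.minAreaRect(np.argwhere(r["mask"])[:,::-1].astype(np.float32)); print(t,round(r["confidence"],2),np.round(r["location"]),r["mask"].sum(),np.round(c),np.round(sz),a)
save(p["color"],"d.png")
E
```

```text
[ 0.3679455  -0.2887761   0.26389104] [ 3.14085284e+00 -5.64307234e-04  4.51148738e-01]
[[0.0001, -0.9704, -0.2413, 0.0673], [1.0, -0.0, 0.0005, 0.0006], [-0.0005, -0.2413, 0.9704, -0.1518], [0.0, 0.0, 0.0, 1.0]] 61.965442805944505 258.7399605002031 192.2808200215971
knob 0.64 [137. 277.] 901 [276. 140.] [38. 31.] 47.48955154418945
knob 0.56 [ 98. 194.] 1031 [194.  96.] [32. 43.] 29.05460548400879
stand 0.74 [128. 265.] 2396 [275. 137.] [59. 59.] 20.556045532226562
```

View pics/d.png

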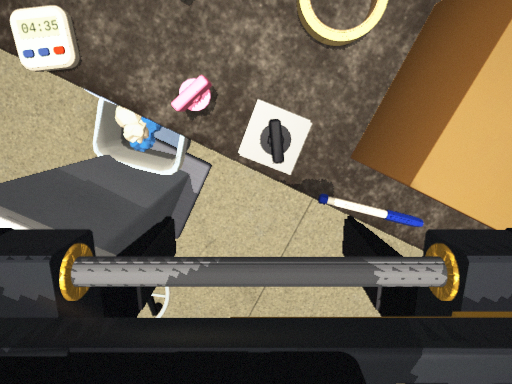

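Wrist picture: the stand's top has corners near (261,99), (312,122), (291,174) and (239,151). The black wing runs from (275,121) to (278,161), and pink is at (191,94), clear of it.

```bash
python3 - <<'E'
from h import *
s=readout.read_state(); p=vision.get_image("wrist"); g=p["color"].max(2)
C=np.array([atz(p,c,.045,s) for c in [(261,99),(312,122),(291,174),(239,151)]]); print("stand",C.mean(0),[np.linalg.norm(C[i]-C[i-1]).round(4) for i in range(4)], np.degrees(np.arctan2(*(C[1]-C[0])[1::-1])))
roi=np.zeros_like(g); roi[110:172,262:292]=1
m=((g<50)&(roi>0))
pts=np.argwhere(m)[:,::-1]
for th in (28,36,44):
    m=((g<th)&(roi>0)).astype(np.uint8)
    n,l,st,_=cv2.connectedComponentsWithStats(m); k=1+st[1:,4].argmax()
    W=np.array([atz(p,u,.075,s)[:2] for u in np.argwhere(l==k)[:,::-1]])
    c,sz,a=cv2.minAreaRect((W*1000).astype(np.float32)); e=np.linalg.eigh(np.cov(W.T))[1][:,1]
    print(th,c,sz,a,"pca yaw",np.degrees(np.arctan2(e[1],e[0])),W.mean(0))
E0=atz(p,(275,121),.079,s),atz(p,(278,162),.079,s); print(E0,np.linalg.norm(E0[0]-E0[1]))
print(proj(p,[.395,-.265,.079],s))
E
python3 - <<'E'
E
```

```text
stand [ 0.41336288 -0.29093014  0.045     ] [np.float64(0.0632), np.float64(0.063), np.float64(0.0639), np.float64(0.0666)] -87.38607519675664
28 (414.3614807128906, -280.6513671875) (4.143405914306641, 2.002716064453125e-05) 26.463468551635742 pca yaw -153.53627669358423 [ 0.41436287 -0.2806507 ]
36 (416.1810302734375, -279.7421569824219) (14.477365493774414, 2.1047539710998535) 26.507143020629883 pca yaw -148.54206339889683 [ 0.41599397 -0.27973355]
44 (408.08837890625, -284.1421203613281) (36.7582893371582, 3.8430802822113037) 33.45396423339844 pca yaw -147.4587083569709 [ 0.40908928 -0.28416839]
(array([ 0.42903956, -0.28008956,  0.079     ]), array([ 0.39251209, -0.30204182,  0.079     ])) 0.04261639842736137
[[247.49338811 144.46300856]]
```

Request:
{"api": "jog_arm", "payload": {
  "plan": [
    [0.21, 0.12, 0.7, 0, 0, -0.87, 0],
    [0.21, 0.12, 0.7, 0, 0, 0, 0.1],
    [0.21, 0.12, 0.7, 0, 0, 0, 0.1],
    [0, 0, 0, 0, 0, 0, 0.1]
  ]
}}

```text
time: 2.17
position: [0.4089, -0.2903, 0.1331]
tcp_rot: [-3.133, 0.003, 0.542]
ft_force: [-0.9, 0.1, 0.3]
gripper_width: 0.0606
gripper_force: 0.0
```

```bash
python3 - <<'E'
from h import *
s=readout.read_state(); print(s["position"],np.degrees(s["tcp_rot"]),s["gripper_width"])
p=vision.get_image("wrist")
from h import proj
print("stand proj",proj(p,[.4134,-.2909,.079],s),proj(p,s["position"],s))
save(cv2.resize(p["color"],None,fx=1.5,fy=1.5,interpolation=cv2.INTER_CUBIC),"e.png")
E
```

```text
[ 0.40891752 -0.29028874  0.13305065] [-1.79495050e+02  1.76246707e-01  3.10261391e+01] 0.06060360062828865
stand proj [[262.67079192 210.12761212]] [[257.49673445 248.24506678]]
```

View pics/e.png

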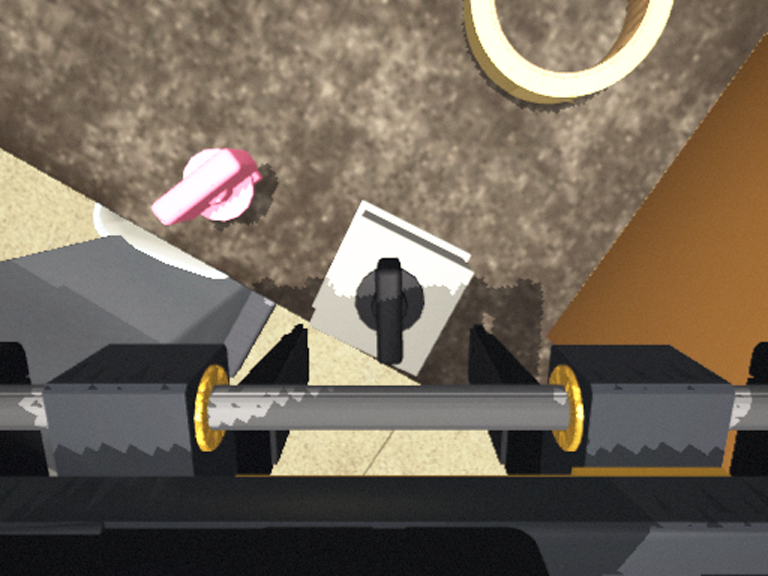

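Wrist picture: the black wing runs nearly vertically between the fingers, from (388,265) to (391,361) in the enlarged view. The box's edge is at the right, clear of the fingers.

```bash
python3 - <<'E'
from h import *
from scipy.spatial.transform import Rotation as R
s=readout.read_state(); p=vision.get_image("wrist")
a=atz(p,(388/1.5,259/1.5),.079,s);b=atz(p,(391/1.5,361/1.5),.079,s); print(a,b,np.linalg.norm(a-b),np.degrees(np.arctan2(*(a-b)[1::-1])))
c=(a+b)/2; c[2]=.072; print(c, R.from_euler("xyz",s["tcp_rot"]).as_matrix().T@(c-s["position"])/.06)
print("box",[atz(p,(550/1.5,330/1.5),z,s) for z in (0,.16)])
E
```

```text
[ 0.43476427 -0.27691322  0.079     ] [ 0.39414391 -0.30296962  0.079     ] 0.04825918204204342 32.67860829024834
[ 0.41445409 -0.28994142  0.072     ] [0.07751487 0.02246874 1.06352977]
box [array([ 0.4357539 , -0.39522415,  0.        ]), array([ 0.45395673, -0.31862456,  0.16      ])]
```

Request:
{"api": "jog_arm", "payload": {
  "plan": [
    [0.08, 0.02, 0.4, 0, 0, -0.2, 0.3],
    [0, 0, 0.4, 0, 0, 0, 0.3],
    [0, 0, 0.24, 0, 0, 0, 0.3],
    [0, 0, 0, 0, 0, 0, 0.3]
  ],
  "force": 25
}}

```text
time: 2.78
position: [0.4157, -0.2899, 0.0754]
tcp_rot: [-3.142, 0.0, 0.563]
ft_force: [1.0, 0.2, -0.3]
gripper_width: 0.0332
gripper_force: 0.0
```

Request:
{"api": "jog_arm", "payload": {
  "plan": [
    [0, 0, 0, 0, 0, 0, 1],
    [0, 0, 0, 0, 0, 0, 1],
    [0, 0, 0, 0, 0, 0, 1],
    [0, 0, 0, 0, 0, 0, 1]
  ],
  "force": 25
}}

```text
time: 3.28
position: [0.4162, -0.2895, 0.0759]
tcp_rot: [3.141, -0.0, 0.564]
ft_force: [-1.8, 2.6, 6.3]
gripper_width: 0.0115
gripper_force: 25.0
```

Request:
{"api": "jog_arm", "payload": {
  "plan": [
    [0, 0, -0.3, 0, 0, 0, 1],
    [0, 0, -0.8, 0, 0, 0, 1],
    [0, 0, -0.9, 0, 0, 0, 1],
    [0, 0, -0.9, 0, 0, 0, 1],
    [0, 0, 0, 0, 0, 0, 1]
  ]
}}

```text
time: 3.9
position: [0.4182, -0.2914, 0.2563]
tcp_rot: [3.13, -0.004, 0.564]
ft_force: [0.6, -0.9, -0.6]
gripper_width: 0.012
gripper_force: 25.0
```

```bash
python3 - <<'E'
from h import *
s=readout.read_state(); print(s["position"],np.degrees(s["tcp_rot"]),s["gripper_width"],s["ft_force"])
p=vision.get_image("scene"); q=vision.get_image("side")
a=p["color"][60:210,190:390]; b=q["color"][130:280,130:330]
save(cv2.resize(np.vstack([a,b]),None,fx=2,fy=2,interpolation=cv2.INTER_CUBIC),"f.png")
E
```

```text
[ 0.4182413  -0.29143696  0.25627022] [179.30719837  -0.20444518  32.30688565] 0.012015170720265674 [ 0.58886894 -0.88278787 -0.57726375]
```

View pics/f.png

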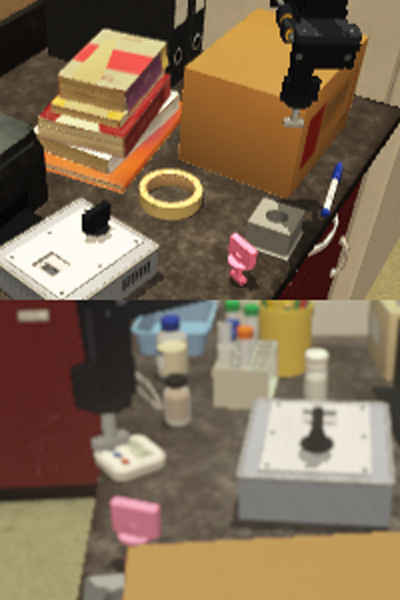

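The knob is held: its steel foot shows under the fingers in both views (crop pixels (293,118) and (108,440)), and the stand's hole is empty. Next, the unit's pose.

```bash
python3 - <<'E'
from h import *
p=vision.get_image("scene")
C=np.array([atz(p,(x/3.6+160,y/3.6+110),.058) for x,y in [(258,180),(393,265),(235,385),(90,282)]]); print(C.round(3),C.mean(0))
print("opening",atz(p,(201/3.6+160,295/3.6+110),.06),"fixed knob base",atz(p,(283/3.6+160,245/3.6+110),.06))
E
```

```text
[[ 0.652 -0.153  0.058]
 [ 0.509 -0.125  0.058]
 [ 0.535  0.038  0.058]
 [ 0.685  0.013  0.058]] [ 0.59518858 -0.05675323  0.058     ]
opening [ 0.60682443 -0.01862809  0.06      ] fixed knob base [ 0.58873    -0.09687975  0.06      ]
```

Request:
{"api": "jog_arm", "payload": {
  "plan": [
    [0.95, -0.25, 0, 0, 0, 0, 1],
    [0.95, -0.25, 0, 0, 0, 0, 1],
    [0.95, -0.25, 0, 0, 0, 0, 1],
    [0.95, -0.25, 0, 0, 0, 0, 1],
    [0.95, -0.25, 0, 0, 0, 0, 1]
  ]
}}

```text
time: 4.68
position: [0.6167, -0.0719, 0.246]
tcp_rot: [-3.139, 0.003, 0.564]
ft_force: [0.5, -0.9, -0.7]
gripper_width: 0.0119
gripper_force: 25.0
```

Request:
{"api": "jog_arm", "payload": {
  "plan": [
    [0.9, -0.25, 0, 0, 0, 0, 1],
    [0, 0, 0, 0, 0, -1, 1],
    [0, 0, 0, 0, 0, -1, 1],
    [0, 0, 0, 0, 0, -1, 1],
    [0, 0, 0, 0, 0, -1, 1]
  ]
}}

```text
time: 5.3
position: [0.6532, -0.032, 0.2456]
tcp_rot: [-3.137, 0.002, 0.986]
ft_force: [-0.1, -0.4, -1.2]
gripper_width: 0.0117
gripper_force: 25.0
```

Request:
{"api": "jog_arm", "payload": {
  "plan": [
    [0, 0, 0, 0, 0, -1, 1],
    [0, 0, 0, 0, 0, -1, 1],
    [0, 0, 0, 0, 0, -1, 1],
    [0, 0, 0, 0, 0, -1, 1],
    [0, 0, 0, 0, 0, -1, 1]
  ]
}}

```text
time: 5.92
position: [0.6531, -0.032, 0.2457]
tcp_rot: [-3.136, -0.0, 1.51]
ft_force: [0.3, 0.1, -0.5]
gripper_width: 0.012
gripper_force: 25.0
```

Request:
{"api": "jog_arm", "payload": {
  "plan": [
    [0, 0, 0, 0, 0, -1, 1],
    [0, 0, 0, 0, 0, -1, 1],
    [0, 0, 0, 0, 0, -1, 1],
    [0, 0, 0, 0, 0, -1, 1],
    [0, 0, 0, 0, 0, -1, 1]
  ]
}}

```text
time: 6.55
position: [0.6531, -0.032, 0.2456]
tcp_rot: [-3.137, -0.003, 2.033]
ft_force: [0.3, -0.3, -0.8]
gripper_width: 0.0121
gripper_force: 25.0
```

Request:
{"api": "jog_arm", "payload": {
  "plan": [
    [0, 0, 0, 0, 0, -1, 1],
    [0, 0, 0, 0, 0, -1, 1],
    [0, 0, 0, 0, 0, -1, 1],
    [0, 0, 0, 0, 0, -1, 1],
    [0, 0, 0, 0, 0, -1, 1]
  ]
}}

```text
time: 7.18
position: [0.6531, -0.0321, 0.2457]
tcp_rot: [-3.139, -0.005, 2.557]
ft_force: [-0.0, -0.1, -1.4]
gripper_width: 0.0119
gripper_force: 25.0
```

Request:
{"api": "jog_arm", "payload": {
  "plan": [
    [0, 0, 0, 0, 0, -1, 1],
    [0, 0, 0, 0, 0, -1, 1],
    [0, 0, 0, 0, 0, -1, 1],
    [0, 0, 0, 0, 0, -1, 1],
    [0, 0, 0, 0, 0, 0, 1]
  ]
}}

```text
time: 7.8
position: [0.6533, -0.0321, 0.2462]
tcp_rot: [-3.141, -0.005, 2.971]
ft_force: [0.0, 0.1, -0.9]
gripper_width: 0.0119
gripper_force: 25.0
```

```bash
python3 - <<'E'
from h import *
s=readout.read_state(); print(s["position"],np.degrees(s["tcp_rot"]),s["gripper_width"],s["ft_force"],s["q"])
p=vision.get_image("wrist"); print("open guess",proj(p,[.602,-.0155,.06],s))
save(cv2.resize(p["color"],None,fx=1.5,fy=1.5,interpolation=cv2.INTER_CUBIC),"g.png")
E
```

```text
[ 0.65328512 -0.0320821   0.24616902] [-179.9878948    -0.25860048  170.23338467] 0.011898206734615002 [ 0.0362963   0.08325572 -0.9248829 ] [-1.31095527e-01  1.27961602e-01  1.62433094e+00 -3.40228261e-05
  1.39381836e+00 -1.53142667e+00]
open guess [[266.79209776 127.2135286 ]]
```

View pics/g.png

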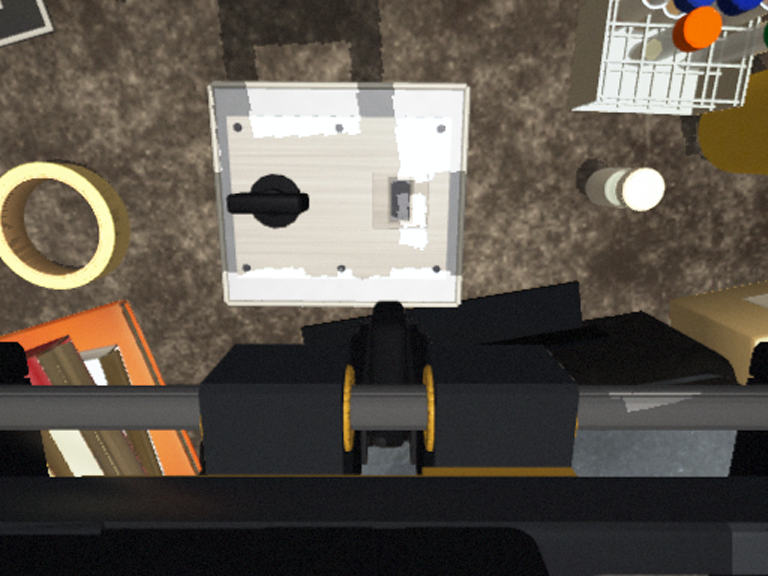

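Wrist picture (enlarged): the hatch screws are at (238,128), (441,128), (436,268) and (247,268), and the fixed knob's hub is at (275,201). The opening is centred near (401,201) with its dark slot at about (389–413, 180–222). The unit is nearly aligned with the tool.

```bash
python3 - <<'E'
from h import *
from scipy.spatial.transform import Rotation as R
s=readout.read_state(); p=vision.get_image("wrist")
M=R.from_euler("xyz",s["tcp_rot"]).as_matrix()
f=lambda x,y,z=.06: atz(p,(x/1.5,y/1.5),z,s)
S=np.array([f(*c) for c in [(238,128),(441,128),(436,268),(247,268)]]); print(S.round(4),"centre",S.mean(0))
U=np.array([f(*c) for c in [(210,84),(468,84),(460,304),(227,304)]]); print("U",U.mean(0),[np.linalg.norm(U[i]-U[i-1]).round(4) for i in range(4)])
for Q in (S,U):
  d=(Q[0]-Q[1])+(Q[3]-Q[2]); print("y-axis dir angle-> unit yaw",np.degrees(np.arctan2(-d[1],-d[0]))-90)
  d=(Q[3]-Q[0])+(Q[2]-Q[1]); print("yaw from x",np.degrees(np.arctan2(d[1],d[0])))
O=np.array([f(*c) for c in [(373,173),(428,173),(425,229),(377,229)]]); print("opening",O.mean(0),[np.linalg.norm(O[i]-O[i-1]).round(4) for i in range(4)])
print("slot",f(401,201,.052))
y=np.radians(-9.); print("from centres",S.mean(0)[:2]+.042*np.array([-np.sin(y),np.cos(y)]),U.mean(0)[:2]+.042*np.array([-np.sin(y),np.cos(y)]))
save(cv2.resize(p["color"][105:165,235:295],None,fx=10,fy=10,interpolation=cv2.INTER_CUBIC),"i.png")
E
```

```text
[[ 0.543  -0.1161  0.06  ]
 [ 0.5662  0.0183  0.06  ]
 [ 0.6605  0.001   0.06  ]
 [ 0.6373 -0.1331  0.06  ]] centre [ 0.60172821 -0.05746815  0.06      ]
U [ 0.60150794 -0.05683211  0.06      ] [np.float64(0.1503), np.float64(0.1698), np.float64(0.1503), np.float64(0.1708)]
y-axis dir angle-> unit yaw -9.791403574334751
yaw from x -10.321651635911888
y-axis dir angle-> unit yaw -9.791404039121417
yaw from x -9.938763671089841
opening [ 0.60951587 -0.01628851  0.06      ] [np.float64(0.0385), np.float64(0.0378), np.float64(0.0384), np.float64(0.0339)]
slot [ 0.60980521 -0.01595154  0.052     ]
from centres [ 0.60829845 -0.01598524] [ 0.60807818 -0.0153492 ]
```

View pics/i.png

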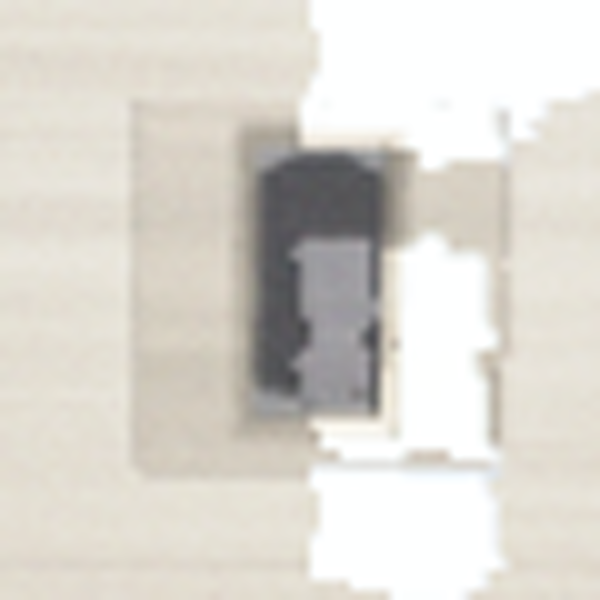

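```bash
python3 - <<'E'
from h import *
s=readout.read_state(); p=vision.get_image("wrist")
Mi=np.linalg.inv(np.array(p["mount"]))
for P in [(.023,0,-.0035),(.021,0,-.0035),(.023,0,.026),(.018,0,.03),(.01,-.015,.019),(.01,.015,.019),(.0,.0,.0)]:
    c=Mi[:3,:3]@np.array(P)+Mi[:3,3]; u=K(p)@c; print(P,(u[:2]/u[2]).round(1), (u[:2]/u[2]*1.5).round())
c=p["color"][190:310,200:320]
save(cv2.resize(cv2.convertScaleAbs(c,alpha=3),None,fx=5,fy=5,interpolation=cv2.INTER_CUBIC),"j.png")
M=T(p,s)@Mi
for n in ["scene"]:
    q=vision.get_image(n)
    for off in (-.0645,): print(n,proj(q,s["position"]+[0,0,off]))
    x,y=proj(q,s["position"]+[0,0,-.0645])[0].astype(int); print(x,y)
    save(cv2.resize(q["color"][y-30:y+30,x-30:x+30],None,fx=9,fy=9,interpolation=cv2.INTER_CUBIC),"k.png")
E
```

```text
(0.023, 0, -0.0035) [260.2 207.4] [390. 311.]
(0.021, 0, -0.0035) [260.2 211.3] [390. 317.]
(0.023, 0, 0.026) [259.9 192.5] [390. 289.]
(0.018, 0, 0.03) [259.9 199.1] [390. 299.]
(0.01, -0.015, 0.019) [233.3 218. ] [350. 327.]
(0.01, 0.015, 0.019) [286.7 218. ] [430. 327.]
(0.0, 0.0, 0.0) [260.1 248.4] [390. 373.]
scene [[200.81722898 144.81980741]]
200 144
```

View pics/j.png

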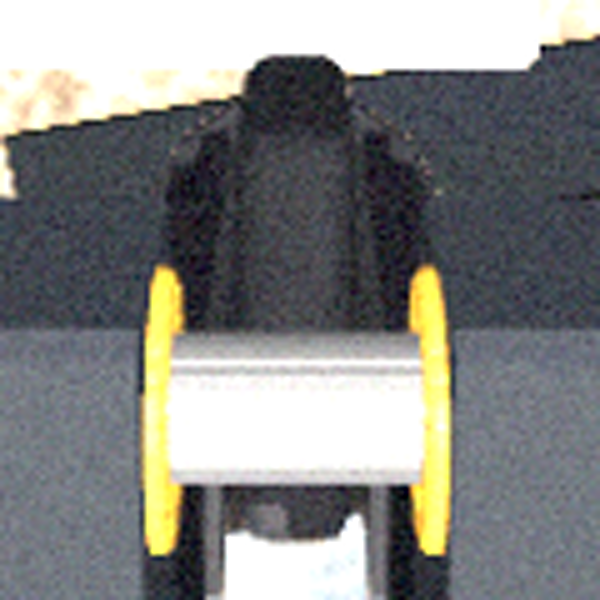

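```bash
python3 - <<'E'
from h import *
p=vision.get_image("wrist"); m=np.array(p["mount"])
def tz(row,z):
    d=m[:3,:3]@np.linalg.solve(K(p),[259.5,row,1.]); return (m[:3,3]+d*(z-m[2,3])/d[2])[0]*1000
for z in (-.008,-.0035,0): print(z,"front top",tz(216.5,z),"rear top",tz(298,z),"front bottom",tz(201,z+.03))
g=p["color"].astype(int).sum(2)
print("front",[(r,g[r,254:266].mean().round()) for r in range(197,226)])
print("rear",[(r,g[r,248:268].mean().round()) for r in range(284,304)])
q=vision.get_image("scene"); s=readout.read_state()
c=q["color"][115:175,170:230].astype(np.int16)
g=c.sum(2); sat=c.max(2)-c.min(2)
for r in range(5,46): print(115+r,''.join('#' if v<110 else '+' if v<220 else ('o' if sa<25 and v>330 else '.') for v,sa in zip(g[r],sat[r])))
E
```

```text
-0.008 front top 19.848339641372593 rear top -23.450460010004935 front bottom 19.056758100944606
-0.0035 front top 18.35101496054954 rear top -26.302702442464742 front bottom 17.79738692626459
0 front top 17.186429097687167 rear top -28.52111322326681 front bottom 16.817876012624584
front [(197, np.float64(731.0)), (198, np.float64(716.0)), (199, np.float64(582.0)), (200, np.float64(405.0)), (201, np.float64(99.0)), (202, np.float64(42.0)), (203, np.float64(34.0)), (204, np.float64(42.0)), (205, np.float64(35.0)), (206, np.float64(41.0)), (207, np.float64(42.0)), (208, np.float64(50.0)), (209, np.float64(40.0)), (210, np.float64(44.0)), (211, np.float64(42.0)), (212, np.float64(39.0)), (213, np.float64(39.0)), (214, np.float64(38.0)), (215, np.float64(48.0)), (216, np.float64(52.0)), (217, np.float64(58.0)), (218, np.float64(61.0)), (219, np.float64(67.0)), (220, np.float64(73.0)), (221, np.float64(73.0)), (222, np.float64(76.0)), (223, np.float64(75.0)), (224, np.float64(74.0)), (225, np.float64(73.0))]
rear [(284, np.float64(214.0)), (285, np.float64(220.0)), (286, np.float64(187.0
[... 2400 characters left out ...]
#+###############################+++++++++++++++++
151 +##########################################+++++++++++++++++
152 ########+###################################+++++++++++++++.
153 #######+####################################+++++++++++++++.
154 ######+#####################################+++++++++..+++.+
155 ####+#######################################+++++++++..+++.+
156 ###+########################################+++++++++...++++
157 ##+#########################################+++++++++...++++
158 ############################################+++++++++++++++.
159 ############################################..+++++++++++...
160 ############################################+++++++++++....o
```

Request:
{"api": "jog_arm", "payload": {
  "plan": [
    [0.42, 0.07, 0.3, 0, 0, 0, 1],
    [0.42, 0.07, 0.4, 0, 0, 0, 1],
    [0, 0, 0.6, 0, 0, 0, 1],
    [0, 0, 0.5, 0, 0, 0, 1],
    [0, 0, 0, 0, 0, 0, 1]
  ]
}}

```text
time: 8.72
position: [0.604, -0.0152, 0.1381]
tcp_rot: [-3.141, -0.006, 2.972]
ft_force: [-0.0, -0.3, -1.3]
gripper_width: 0.0118
gripper_force: 25.0
```

```bash
python3 - <<'E'
from h import *
from scipy.spatial.transform import Rotation as R
s=readout.read_state(); M=R.from_euler("xyz",s["tcp_rot"]).as_matrix()
print(s["position"],np.degrees(s["tcp_rot"]),s["ft_force"]);d=np.array([.6052,-.0154,s["position"][2]])-s["position"];print(M.T@d/.06)
for n,X in [("scene",0),("side",0)]:
    p=vision.get_image(n); x,y=proj(p,[.609,-.016,.065])[0].astype(int); print(n,x,y)
    globals()[n]=p["color"][y-28:y+28,x-28:x+28]
save(cv2.resize(np.hstack([scene,side]),None,fx=7,fy=7,interpolation=cv2.INTER_CUBIC),"l.png")
E
```

```text
[ 0.60397552 -0.01518057  0.13805006] [-179.98102752   -0.34695364  170.28748984] [-0.0434088  -0.26566569 -1.28876044]
[-0.02073208 -0.00016191 -0.00012549]
scene 214 190
side 289 185
```

View pics/l.png

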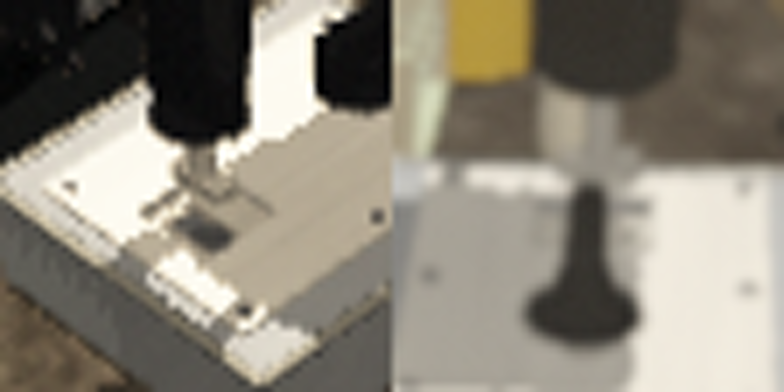

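Last picture: in the scene half the foot at (208,185) hangs just above the slot at (205,228). In the side half the foot at column 592 lines up with the opening at about 594.

```bash
python3 - <<'E'
from h import *
p=vision.get_image("scene"); q=vision.get_image("side")
print("slot",atz(p,(205/7+186,228/7+162),.053)); 
for z in (.070,.074): print("foot",z,atz(p,(208/7+186,190/7+162),z))
print(atz(q,((592-392)/7+261,165/7+157),.072),atz(q,((594-392)/7+261,225/7+157),.06))
E
```

```text
slot [ 0.60682836 -0.01557452  0.053     ]
foot 0.07 [ 0.60650482 -0.01869716  0.07      ]
foot 0.074 [ 0.60366297 -0.01535267  0.074     ]
[ 0.61115045 -0.00565309  0.072     ] [ 0.60946699 -0.02381973  0.06      ]
```

Request:
{"api": "jog_arm", "payload": {
  "plan": [
    [-0.01, 0, 0.1, 0, 0, 0, 1],
    [0, 0, 0.08, 0, 0, 0, 1],
    [0, 0, 0, 0, 0, 0, 1]
  ]
}}

```text
time: 9.3
position: [0.6063, -0.0155, 0.1296]
tcp_rot: [-3.142, -0.001, 2.972]
ft_force: [-0.3, -0.7, -1.0]
gripper_width: 0.012
gripper_force: 25.0
```

Request:
{"api": "jog_arm", "payload": {
  "plan": [
    [0, 0, 0.02, 0, 0, 0, 1],
    [0, 0, 0.02, 0, 0, 0, 1],
    [0, 0, 0, 0, 0, 0, 1]
  ]
}}

```text
time: 9.68
position: [0.6067, -0.0155, 0.1278]
tcp_rot: [3.142, -0.0, 2.972]
ft_force: [-0.8, 0.1, -1.3]
gripper_width: 0.0115
gripper_force: 25.0
```

Request:
{"api": "jog_arm", "payload": {
  "plan": [
    [0, 0, 0.02, 0, 0, 0, 1],
    [0, 0, 0.02, 0, 0, 0, 1],
    [0, 0, 0, 0, 0, 0, 1]
  ]
}}

```text
time: 10.05
position: [0.6066, -0.0155, 0.1253]
tcp_rot: [-3.142, -0.0, 2.972]
ft_force: [-0.5, 0.1, -1.7]
gripper_width: 0.012
gripper_force: 25.0
```

Request:
{"api": "jog_arm", "payload": {
  "plan": [
    [0, 0, 0.02, 0, 0, 0, 1],
    [0, 0, 0.02, 0, 0, 0, 1],
    [0, 0, 0, 0, 0, 0, 1]
  ]
}}

```text
time: 10.42
position: [0.6066, -0.0155, 0.1229]
tcp_rot: [-3.142, -0.0, 2.972]
ft_force: [0.6, 0.2, -0.7]
gripper_width: 0.0122
gripper_force: 25.0
```

Request:
{"api": "jog_arm", "payload": {
  "plan": [
    [0.02, 0, 0.02, 0, 0, 0, 1],
    [0, 0, 0.02, 0, 0, 0, 1],
    [0, 0, 0, 0, 0, 0, 1]
  ]
}}

```text
time: 10.8
position: [0.6054, -0.0153, 0.1205]
tcp_rot: [-3.142, -0.0, 2.972]
ft_force: [-0.6, -0.4, -1.1]
gripper_width: 0.0118
gripper_force: 25.0
```

Request:
{"api": "jog_arm", "payload": {
  "plan": [
    [0, 0, 0.02, 0, 0, 0, 1],
    [0, 0, 0.02, 0, 0, 0, 1],
    [0, 0, 0, 0, 0, 0, 1]
  ]
}}

```text
time: 11.18
position: [0.6054, -0.0153, 0.118]
tcp_rot: [-3.142, -0.0, 2.972]
ft_force: [-0.1, 0.3, -1.2]
gripper_width: 0.012
gripper_force: 25.0
```

Request:
{"api": "jog_arm", "payload": {
  "plan": [
    [0, 0, 0.02, 0, 0, 0, 1],
    [0, 0, 0.02, 0, 0, 0, 1],
    [0, 0, 0, 0, 0, 0, 1]
  ]
}}

```text
time: 11.55
position: [0.6054, -0.0153, 0.1156]
tcp_rot: [3.142, -0.0, 2.972]
ft_force: [-0.3, -0.1, -1.7]
gripper_width: 0.0117
gripper_force: 25.0
```

Request:
{"api": "jog_arm", "payload": {
  "plan": [
    [0, 0, 0.02, 0, 0, 0, 1],
    [0, 0, 0.02, 0, 0, 0, 1],
    [0, 0, 0, 0, 0, 0, 1]
  ]
}}

```text
time: 11.92
position: [0.6054, -0.0153, 0.1132]
tcp_rot: [3.142, -0.0, 2.972]
ft_force: [-0.9, -0.3, -1.2]
gripper_width: 0.012
gripper_force: 25.0
```

Request:
{"api": "jog_arm", "payload": {
  "plan": [
    [0, 0, 0.02, 0, 0, 0, 1],
    [0, 0, 0.02, 0, 0, 0, 1],
    [0, 0, 0, 0, 0, 0, 1]
  ]
}}

```text
time: 12.3
position: [0.6054, -0.0153, 0.1108]
tcp_rot: [3.142, -0.0, 2.972]
ft_force: [-0.5, 0.6, -0.9]
gripper_width: 0.0118
gripper_force: 25.0
```

Request:
{"api": "jog_arm", "payload": {
  "plan": [
    [0, 0, 0.02, 0, 0, 0, 1],
    [0, 0, 0.02, 0, 0, 0, 1],
    [0, 0, 0, 0, 0, 0, 1]
  ]
}}

```text
time: 12.68
position: [0.6054, -0.0153, 0.1084]
tcp_rot: [3.142, -0.0, 2.972]
ft_force: [-0.8, 0.3, -1.1]
gripper_width: 0.0114
gripper_force: 25.0
```

Request:
{"api": "jog_arm", "payload": {
  "plan": [
    [0, 0, 0.02, 0, 0, 0, 1],
    [0, 0, 0.02, 0, 0, 0, 1],
    [0, 0, 0, 0, 0, 0, 1]
  ]
}}

```text
time: 13.05
position: [0.6055, -0.0153, 0.1061]
tcp_rot: [-3.142, -0.0, 2.972]
ft_force: [-2.2, 0.7, -0.7]
gripper_width: 0.0122
gripper_force: 25.0
```

Request:
{"api": "jog_arm", "payload": {
  "plan": [
    [0, 0, 0.02, 0, 0, 0, 1],
    [0, 0, 0.02, 0, 0, 0, 1],
    [0, 0, 0, 0, 0, 0, 1]
  ]
}}

```text
time: 13.42
position: [0.6057, -0.0153, 0.1041]
tcp_rot: [3.142, 0.001, 2.972]
ft_force: [-2.2, 0.2, 1.9]
gripper_width: 0.012
gripper_force: 25.0
```

Request:
{"api": "jog_arm", "payload": {
  "plan": [
    [0, 0, 0.02, 0, 0, 0, 1],
    [0, 0, 0.02, 0, 0, 0, 1],
    [0, 0, 0, 0, 0, 0, 1]
  ]
}}

```text
time: 13.8
position: [0.6059, -0.0154, 0.1021]
tcp_rot: [3.142, 0.001, 2.972]
ft_force: [-1.9, 1.0, 4.6]
gripper_width: 0.012
gripper_force: 25.0
```

Request:
{"api": "jog_arm", "payload": {
  "plan": [
    [0.01, 0, 0.02, 0, 0, 0, 1],
    [0, 0, 0.02, 0, 0, 0, 1],
    [0, 0, 0, 0, 0, 0, 1]
  ]
}}

```text
time: 14.18
position: [0.6059, -0.0154, 0.1004]
tcp_rot: [3.142, 0.002, 2.972]
ft_force: [-2.9, -0.4, 7.3]
gripper_width: 0.0119
gripper_force: 25.0
```

Request:
{"api": "jog_arm", "payload": {
  "plan": [
    [0, 0, 0.01, 0, 0, 0, 1],
    [0, 0, 0, 0, 0, 0, 1]
  ]
}}

```text
time: 14.42
position: [0.6059, -0.0153, 0.1]
tcp_rot: [3.142, 0.002, 2.972]
ft_force: [-2.5, 0.3, 7.9]
gripper_width: 0.012
gripper_force: 25.0
```

Request:
{"api": "jog_arm", "payload": {
  "plan": [
    [0.02, 0, 0.01, 0, 0, 0, 1],
    [0, 0, 0, 0, 0, 0, 1]
  ]
}}

```text
time: 14.68
position: [0.6056, -0.0153, 0.0999]
tcp_rot: [3.141, 0.005, 2.972]
ft_force: [-0.7, -0.1, 7.1]
gripper_width: 0.0121
gripper_force: 25.0
```

Request:
{"api": "jog_arm", "payload": {
  "plan": [
    [0, 0.005, 0, 0, 0, 0.5, 1],
    [0, 0.005, 0, 0, 0, 0.5, 1],
    [0, 0, 0, 0, 0, 0, 1]
  ]
}}

```text
time: 15.05
position: [0.6059, -0.0149, 0.1]
tcp_rot: [3.141, 0.005, 2.868]
ft_force: [-0.5, -1.1, 7.8]
gripper_width: 0.0122
gripper_force: 25.0
```

```bash
python3 -c "
from h import *
s=readout.read_state(); print(s['position'],np.degrees(s['tcp_rot']),s['ft_force'],s['wrist_torque'])"
```

```text
[ 0.6059055  -0.01489414  0.10003932] [179.98035258   0.30138164 164.29692554] [-0.46569043 -1.09305005  7.80233291] [-0.051908    0.05939358 -0.03105869]
```

Request:
{"api": "jog_arm", "payload": {
  "plan": [
    [0, 0.007, 0.015, 0, 0, 1, 1],
    [0, 0.007, 0, 0, 0, 1, 1],
    [0, 0, 0, 0, 0, 0, 1]
  ]
}}

```text
time: 15.42
position: [0.6065, -0.0141, 0.0995]
tcp_rot: [3.14, 0.006, 2.658]
ft_force: [-0.8, -0.8, 8.3]
gripper_width: 0.0117
gripper_force: 25.0
```

Request:
{"api": "jog_arm", "payload": {
  "plan": [
    [0, 0.007, 0, 0, 0, 1, 1],
    [0, 0.007, 0, 0, 0, 1, 1],
    [0, 0, 0, 0, 0, 0, 1]
  ]
}}

```text
time: 15.8
position: [0.607, -0.0134, 0.0995]
tcp_rot: [3.139, 0.006, 2.448]
ft_force: [0.7, -1.1, 7.9]
gripper_width: 0.0119
gripper_force: 25.0
```

```bash
python3 -c "
from h import *
s=readout.read_state(); print(s['position'],np.degrees(s['tcp_rot']),s['ft_force'],s['wrist_torque'])"
```

```text
[ 0.60700632 -0.01344965  0.09952249] [179.82776133   0.31519094 140.27336242] [ 0.73481343 -1.10848824  7.90267394] [-0.1055598  -0.06355485  0.01012128]
```

Request:
{"api": "jog_arm", "payload": {
  "plan": [
    [0, 0.007, 0, 0, 0, 1, 1],
    [0, 0.007, 0, 0, 0, 1, 1],
    [0, 0.007, 0, 0, 0, 1, 1],
    [0, 0.007, 0, 0, 0, 1, 1],
    [0, 0, 0, 0, 0, 0, 1]
  ]
}}

```text
time: 16.42
position: [0.6083, -0.0123, 0.0995]
tcp_rot: [3.136, 0.004, 2.029]
ft_force: [-0.3, -1.1, 9.1]
gripper_width: 0.0119
gripper_force: 25.0
```

Request:
{"api": "jog_arm", "payload": {
  "plan": [
    [0, 0.007, 0, 0, 0, 1, 1],
    [0, 0.007, 0, 0, 0, 1, 1],
    [0, 0.007, 0, 0, 0, 1, 1],
    [0, 0.007, 0, 0, 0, 1, 1],
    [0, 0, 0, 0, 0, 0, 1]
  ]
}}

```text
time: 17.05
position: [0.61, -0.0118, 0.0996]
tcp_rot: [3.135, 0.001, 1.61]
ft_force: [-0.4, 0.2, 8.1]
gripper_width: 0.012
gripper_force: 25.0
```

Request:
{"api": "jog_arm", "payload": {
  "plan": [
    [0, 0.007, 0, 0, 0, 1, 1],
    [0, 0.007, 0, 0, 0, 1, 1],
    [0, 0, 0, 0, 0, 0, 1]
  ]
}}

```text
time: 17.42
position: [0.6101, -0.0112, 0.0995]
tcp_rot: [3.137, -0.001, 1.401]
ft_force: [-1.4, 1.0, 10.1]
gripper_width: 0.0117
gripper_force: 25.0
```

```bash
python3 -c "
from h import *
s=readout.read_state(); print(s['position'],np.degrees(s['tcp_rot']),s['ft_force'],s['wrist_torque'])"
```

```text
[ 0.61010847 -0.01122393  0.09951946] [ 1.79750449e+02 -5.14366963e-02  8.02691237e+01] [-1.37445475  1.03905545 10.14761929] [ 0.21948099  0.41956232 -0.03142038]
```

Request:
{"api": "jog_arm", "payload": {
  "plan": [
    [0, 0.002, 0, 0, 0, 0.3, 1],
    [0, 0, -0.02, 0, 0, 0, 1],
    [0, 0, -0.02, 0, 0, 0, 1],
    [0, 0, -0.02, 0, 0, 0, 1],
    [0, 0, 0, 0, 0, 0, 1]
  ]
}}

```text
time: 18.05
position: [0.6098, -0.0112, 0.1016]
tcp_rot: [3.138, -0.001, 1.37]
ft_force: [1.1, 2.4, 5.2]
gripper_width: 0.012
gripper_force: 25.0
```

```bash
python3 -c "
from h import *
s=readout.read_state(); print(s['position'],np.degrees(s['tcp_rot']),s['ft_force'],s['wrist_torque'])"
```

```text
[ 0.60977704 -0.0111524   0.10158811] [ 1.79792981e+02 -6.05051243e-02  7.85035215e+01] [1.12519524 2.40594201 5.20444778] [ 0.39293972 -0.58156048  0.09818396]
```

Request:
{"api": "jog_arm", "payload": {
  "plan": [
    [0, 0, -0.02, 0, 0, 0, 1],
    [0, 0, 0, 0, 0, 0, 1]
  ]
}}

```text
time: 18.3
position: [0.6092, -0.0114, 0.1023]
tcp_rot: [3.139, -0.0, 1.37]
ft_force: [3.4, 1.7, 3.8]
gripper_width: 0.0123
gripper_force: 25.0
```

Request:
{"api": "jog_arm", "payload": {
  "plan": [
    [0, 0, -0.02, 0, 0, 0, 1],
    [0, 0, 0, 0, 0, 0, 1]
  ]
}}

```text
time: 18.55
position: [0.6083, -0.0116, 0.1029]
tcp_rot: [3.142, 0.0, 1.37]
ft_force: [3.1, 0.4, 2.4]
gripper_width: 0.0117
gripper_force: 25.0
```

Request:
{"api": "jog_arm", "payload": {
  "plan": [
    [0, 0, -0.02, 0, 0, 0, 1],
    [0, 0, 0, 0, 0, 0, 1]
  ]
}}

```text
time: 18.8
position: [0.6083, -0.0116, 0.1039]
tcp_rot: [-3.141, 0.0, 1.37]
ft_force: [2.9, 0.5, 1.7]
gripper_width: 0.012
gripper_force: 25.0
```

Request:
{"api": "jog_arm", "payload": {
  "plan": [
    [0, 0, -0.02, 0, 0, 0, 1],
    [0, 0, 0, 0, 0, 0, 1]
  ]
}}

```text
time: 19.05
position: [0.6081, -0.0116, 0.1041]
tcp_rot: [-3.142, 0.0, 1.37]
ft_force: [5.1, -0.2, -2.7]
gripper_width: 0.0117
gripper_force: 25.0
```

Request:
{"api": "jog_arm", "payload": {
  "plan": [
    [0, 0, -0.02, 0, 0, 0, 1],
    [0, 0, 0, 0, 0, 0, 1]
  ]
}}

```text
time: 19.3
position: [0.608, -0.0116, 0.1042]
tcp_rot: [-3.141, 0.0, 1.37]
ft_force: [7.8, -0.0, -7.2]
gripper_width: 0.0119
gripper_force: 25.0
```

```bash
python3 -c "
from h import *
s=readout.read_state(); print(s['position'],np.degrees(s['tcp_rot']),s['ft_force'],s['wrist_torque'])"
```

```text
[ 0.60797373 -0.01157634  0.10415042] [-1.79986395e+02  2.38102185e-02  7.85050694e+01] [ 7.77087883e+00 -6.60498577e-03 -7.24117538e+00] [-0.18992451 -1.92149283  0.09067022]
```

The knob stops firmly going up, 1.7 mm below first spring contact, after a 92° turn, so it is in the locked detent. I'll ease off the load, open the fingers and lift clear.

Request:
{"api": "jog_arm", "payload": {
  "plan": [
    [0, 0.01, 0.03, 0, 0, 0, 1],
    [0, 0, 0, 0, 0, 0, 1]
  ]
}}

```text
time: 19.55
position: [0.6083, -0.0116, 0.1041]
tcp_rot: [-3.14, 0.0, 1.37]
ft_force: [3.4, -0.2, 0.1]
gripper_width: 0.012
gripper_force: 25.0
```

Request:
{"api": "jog_arm", "payload": {
  "plan": [
    [0, 0, 0, 0, 0, 0, 0.5],
    [0, 0, 0, 0, 0, 0, 0.3],
    [0, 0, 0, 0, 0, 0, 0.3],
    [0, 0, 0, 0, 0, 0, 0.3]
  ]
}}

```text
time: 20.05
position: [0.6087, -0.0114, 0.1046]
tcp_rot: [-3.141, 0.0, 1.37]
ft_force: [0.1, -0.7, 0.1]
gripper_width: 0.0331
gripper_force: 0.0
```

Request:
{"api": "jog_arm", "payload": {
  "plan": [
    [0, 0, -0.3, 0, 0, 0, 0.3],
    [0, 0, -0.6, 0, 0, 0, 0.3],
    [0, 0, -0.9, 0, 0, 0, 0.3],
    [0, 0, -0.5, 0, 0, 0, 0.3],
    [0, 0, 0, 0, 0, 0, 0.3]
  ]
}}

```text
time: 20.68
position: [0.611, -0.0117, 0.2482]
tcp_rot: [3.133, -0.001, 1.37]
ft_force: [-0.2, 0.2, 0.5]
gripper_width: 0.0333
gripper_force: 0.0
```

```bash
python3 - <<'E'
from h import *
s=readout.read_state(); print(s["position"],np.degrees(s["tcp_rot"]),s["ft_force"],s["time"])
p=vision.get_image("scene"); q=vision.get_image("wrist"); r=vision.get_image("side")
for n,P in [("scene",p),("wrist",q),("side",r)]:
    for o in vision.regions_of(P,"knob")[:4]: print(n,round(o["confidence"],2),np.round(o["location"]),o["mask"].sum())
    print(proj(P,[.609,-.016,.09],s),proj(P,[.5945,-.0989,.09],s))
A=p["color"][120:240,160:310]; B=q["color"][0:240,110:410]; B=cv2.resize(B,(150,120))
save(cv2.resize(np.hstack([A,B]),None,fx=2.6,fy=2.6,interpolation=cv2.INTER_CUBIC),"m.png")
for t,x in [("vial_amber",0),("vial_white",0),("lab_timer",0),("tape",0)]:
  for o in vision.regions_of(p,t)[:1]: print(t,round(o["confidence"],2),atz(p,o["location"][::-1],.02).round(3))
# wing/orientation of dark pixels near opening in wrist view
g=q["color"].max(2)
for c in ([.609,-.016,.098],[.5945,-.0989,.1]):
    u,v=proj(q,c,s)[0].astype(int); print(u,v)
    for yy in range(v-36,v+37,3): print(''.join('#' if 0<=yy<384 and 0<=xx<512 and g[yy,xx]<60 else '.' for xx in range(u-40,u+41,2)))
E
```

```text
[ 0.61096093 -0.01165068  0.24821742] [ 1.79512466e+02 -4.80256395e-02  7.85076500e+01] [-0.21618495  0.16603255  0.51180846] 20.675
scene 0.75 [186. 306.] 234
scene 0.52 [184. 218.] 247
[[213.81033507 183.57657079]] [[237.07109447 168.33214521]]
wrist 0.67 [185. 258.] 1143
[[255.97149983 186.87113964]] [[258.31206332 264.31916618]]
side 0.68 [178. 290.] 171
side 0.68 [238. 197.] 497
[[289.51760525 175.29104518]] [[288.34143107 193.35904439]]
vial_amber 0.7 [0.448 0.102 0.02 ]
vial_white 0.54 [0.648 0.136 0.02 ]
lab_timer 0.46 [0.456 0.103 0.02 ]
tape 0.58 [ 0.574 -0.261  0.02 ]
255 188
.........................................
.........................................
.........................................
.........................................
....................###..................
...................#####.................
..................#######................
...............#.###...##................
..............##.#####.#####.............
.............################............
.............#################...........
.............#################...........
..
[... 901 characters left out ...]
.###############.......#####
#########################################
.........................................
.........................................
.........................................
.........................................
.........................................
.........................................
.........................................
.........................................
.........................................
##................######...............##
##..................##..................#
##......................................#
##......................................#
#.......................................#
#........................................
```

```bash
python3 -c "
from rig import robot
print(robot.job_done())"
```

```text
the job is handed in; nothing more can be done
None
```

The black knob is locked in the hatch opening with its wing across the slot and has been let go, the highest force I read while pressing it was about 10 N, nothing else was touched, and the job is handed in at about 21 s.

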